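Clamp the bearing cap in the drill jig and lock the bar with its thumb wedge

ROBOT

A 7-joint arm with a two-finger parallel gripper is mounted at the origin on a cart in front of the work surface, level with it; the furniture and walls round the work are solid. World frame = base frame: x ahead of the robot, y to its left, z up, the work surface at z = 0. Lengths are in m, angles in rad, forces in N, time in s.
With the tool pointing down it reaches from about 0.425 to 0.875 m from the base axis. Payload 4.7 kg.
Tool frame: the origin (TCP) lies between the finger pads; the fingertips stand ctrl.tip_reach ahead of it and the grasp point (between the pads) lies 5 mm behind it (ctrl.tip_reach is the distance from the TCP to the fingertips, in m); z points along the fingers, y is the direction in which the jaws open and shut (so a half turn about z gives the same grasp; the last joint's range is limited). The gripper opens to 87 mm and grips with 3 to 60 N. Pads are 19 mm wide; open, the fingers measure 117 mm over their backs; the gripper's body (75 mm by 190 mm) begins 51 mm behind the grasp point.
Start: joints at [-1.19, 0.321, -0.07, 1.45, 0.023, 1.371, -0.057], TCP at [0.233, 0.607, 0.237] pointing down, gripper open.
Joint ranges: [-2.86, 2.86], [-0.3, 2.09], [-1.38, 1.24], [0.06, 2.45], [-1.56, 4.7], [0.09, 2.05], [-2.69, 2.69]. Speed limits (rad/s): [2.57, 2.57, 3.14, 3.14, 3.14, 3.14, 3.14].

INTERFACE

Orientations are given as a rotation vector (axis times angle).
In Python, from bench import ctrl gives the robot as it stands.
- The arm moves only by the shell command python3 -m handwheel 'ROWS' [FORCE]. ROWS is JSON, a list of rows, each a list of 7 numbers: the shift along the tool's x, y, z in mm, then the turn, a rotation vector about the tool's x, y, z in rad, then the gripper's target within -1 to 1 (shut at 1, half-way at 0, fully open at -1). In form: [[dx, dy, dz, ax, ay, az, grip], ...]. A call has 1 to 12 rows; each row is the pose to reach, as a shift and turn from the pose commanded when the call began, along the tool's axes at that moment; what a row does not reach only later rows make up. A row lasts 1/8 s, in which the tool goes at most 62.5 mm and 10.7 degrees, less where a joint would pass 70% of its speed; a pose out of reach is approached as far as the arm can. A call with a gripper value outside its range is refused whole. The fingers move at their own pace and stop on an object; FORCE is the grip in N (left out, the last holds). Time passes only in rows, so rows that repeat a pose let the fingers close. It gives the time, the measured TCP pose, the force and the opening at its end, in the units of the state.
- ctrl.get_state(): the state, without advancing time (a new reading comes with each control period).
- ctrl.get_image(name): name is "scene" or "top"; returns the picture (420x560x3 uint8, red, green, blue); there is no depth.
- ctrl.camera_model(name): a dict with "mtx" (3x3 intrinsics, pixels), "xyz" and "orientation" of the camera in the world. Camera axes: x right, y up, looking along -z (the intrinsics and any distortion apply to the point x, -y, -z); pixel columns grow to the right and rows downward; lengths in m; the calibration is good to about 2 mm. A picture is of the moment at which its call begins. camera_model takes no time and is no camera call.
- ctrl.close_job(): hands the job in, once; it reports no verdict.
The state is a dict: "time": time; "joint_positions": joint angles; "qd": joint speeds; "joint_torque": joint torques, N m; "position": TCP position; "tool_rot": TCP orientation; "ft_force": force on the tool from outside, world axes, zero at the start; "torque": the same for the moment, N m; "grip_width": opening from 0.0 (shut) to 1.0 (fully open).
Only numpy, scipy, OpenCV 4.12 (cv2) and the standard library are available. Lean on these libraries where they do the work, as an engineer would, in place of code of your own. Each camera call takes 0.05 s, during which the arm holds its last target.

TASK

Clamp the camshaft bearing cap that stands in the drill jig: push the sliding bar by its upright end plate until its nose holds the cap squarely against the fixed anvil, with no play left, then push the thumb wedge in along its ramp until it jams the bar fast, and let go. Push firmly but without hammering, and leave the two spare bearing caps on the bench where they lie.

Things in the scene. Friction and masses are not known exactly. Their poses are not given: they have to be found in the camera images.
- jig: Drill jig fixed on the bench: grey base plate 12 mm thick (x -55 to +65, y -62 to +76 mm from the origin, which is on the bench under it). x points away from its front (where the wedge sticks out) and is the level direction in which the wedge goes in; y runs along the bar from its end plate to the anvil; z up. A grey bridge over the bar covers x -30..30, y -44..-8 mm, up to z 62.
- anvil_face (a point): Centre of the face of the fixed dark steel anvil block that the cap is pressed against; the face looks along the jig's -y and is 70 mm wide, from z = 12 to 36 mm. At (0, 54, 24) mm in the jig's frame.
- plate_edge (a point): Middle of the lower front edge of the jig's level steel drill plate, at (-44, 11, 105) mm in the jig's frame. The plate is 10 mm thick, covers x -44..64, y -48..70 mm and stands on two rear posts; it overhangs bridge and cap, so the wedge's thumb plate is best pushed with the tool leaning back 30 to 45 degrees from vertical, fingers pointing forward and down under this edge.
- bar (a joint): Travel of the sliding steel bar towards the anvil (jig +y), m; 0 = drawn back, starts at 0 to 0.012. Its nose meets the cap seated flat on the anvil at 0.030 (the cap is at first up to 6 mm off the anvil and is pushed along). Without a cap it would run to 0.040. Stays where it is left; moves with about 2 N; press the cap on the anvil with 5 to 10 N.
- bar_push (a point): Centre of the outer (-y) face of the bar's dark upright end plate, 45 mm above the bench. The plate is 34 mm wide (jig x), 12 mm thick, from z = 13 to 67 mm, nothing above it. Push it along the jig's +y.
- wedge (a joint): Travel of the thumb wedge into the bridge along its ramp, m; starts at 0 to 0.010, stays where it is left, slides with about 3 N. The ramp falls 8 degrees: the wedge goes along jig +x and sinks slightly. It meets the top of the bar at 0.030 and jams within the next few mm, the push needed rising steeply; a final push of 12 to 25 N leaves it jammed when released. Hard stop at 0.044.
- wedge_push (a point): Centre of the front (-x) face of the dark upright thumb plate at the thick outer end of the steel wedge. The plate is 38 mm wide (jig y), 40 mm high (20 mm above and below this point), 12 mm thick behind this point. With the wedge at 0 the point is at (-84, -26, 46) mm in the jig's frame; it moves along with the wedge.
- cap_center (a point): Centre (half-way up) of the brown bearing cap with an arch below, 60 x 17 x 20 mm high, standing loose on the jig's base between anvil and bar nose, its 60 mm length across the bar (jig x) and along its own y axis. Clamped, its centre is at y = +45.5, z = 22 mm in the jig's frame.
- spare_cap0_center (a point): Centre (half-way up) of a spare bearing cap of the same shape lying loose on the bench to the right of the jig, nearer the robot. Leave alone.
- spare_cap1_center (a point): Centre (half-way up) of another spare bearing cap lying loose on the bench beyond the jig. Leave alone.

How it is judged:
On the way, in this order (a step that is already met when the one before it is completed fails the run):
1. the bar holds the cap against the anvil (value of joint bar above 0.0275 m and y of cap_center in the frame of jig between 0.043 and 0.0485 m and x of cap_center in the frame of jig between -0.02 and 0.02 m and angle between cap_center's own z axis and vertical below 0.12 rad), for 0.2 s.
2. the wedge is pushed in and presses on the bar (value of joint wedge above 0.028 m and contact force between wedge and bar above 5 N), for 0.2 s.
At the end, for the whole second after the job is handed in: Bar travel over 27.5 mm; cap upright (within 7 degrees), its centre within about 2.5 mm of the clamped place along the bar and 20 mm of the middle across it; wedge over 28 mm in and pressing on the bar with more than 5 N; bar and wedge at rest (all of step 1 and all of step 2 and velocity of joint bar between -0.005 and 0.005 m/s and velocity of joint wedge between -0.005 and 0.005 m/s); the robot touches nothing.
It fails at once if a spare bearing cap is moved more than 15 mm (distance of any of spare_cap0_center, spare_cap1_center from where it was at the start of the episode above 0.015 m).
It fails at once if the wedge or the bar is hammered or forced (more than 60 N) (contact force between any of wedge, bar and the fingers above 60 N).
It also fails if it takes over 40 s, if anything falls off the work surface, if the arm or the gripper's body presses on something with over 40 N, if the wrist force passes 120 N, or if a joint passes its speed limit or range.

## Working session

There is one attempt and no reset: what is moved stays moved. The work goes in short steps, Python scripts to look and compute and a shell command to move; the robot and the scene stay as the last step left them, time stands still between calls to the robot, and variables do not carry over. Pictures are saved under pics/ and viewed, and the job is handed in when it is done.

```bash
ls; mkdir -p pics
python3 - <<'E'
from bench import ctrl
import cv2
s=ctrl.get_state(); print(s, ctrl.tip_reach)
for n in("scene","top"):
    im=ctrl.get_image(n); cv2.imwrite(f"pics/{n}0.png",im[:,:,::-1]); print(n,ctrl.camera_model(n))
E
```

```text
pics
{'time': 0.0, 'joint_positions': array([-1.1898907 ,  0.32182257, -0.07012824,  1.4517302 ,  0.02261774,
        1.37075004, -0.05689724]), 'qd': array([ 0.00034418, -0.00035463, -0.00030871,  0.00078811,  0.00090274,
        0.00038566,  0.00279114]), 'joint_torque': array([ 8.68834468e-05, -4.91286564e+01, -4.04148744e-01, -3.12525237e+01,
       -6.40314817e-02,  4.34589351e-02,  1.79501649e-04]), 'position': array([0.23294626, 0.60624933, 0.23543438]), 'tool_rot': array([-5.72783929e-01, -3.08868049e+00,  2.99355137e-03]), 'ft_force': array([ 0.58133115, -0.73237458,  0.32830735]), 'torque': array([0.00050433, 0.0227663 , 0.03762847]), 'grip_width': 0.998982051234693} 0.014
scene {'mtx': array([[428.23982479,   0.        , 278.84270172],
       [  0.        , 428.23982479, 213.6415352 ],
       [  0.        ,   0.        ,   1.        ]]), 'xyz': array([-0.02309883,  0.54389136,  0.63940416]), 'orientation': array([ 0.53196105, -0.91524523, -1.95790164])}
top {'mtx': array([[467.66244222,   0.        , 286.1387684 ],
       [  0.        , 467.66244222, 223.54728112],
       [  0.        ,   0.        ,   1.        ]]), 'xyz': array([0.47502857, 0.20439318, 0.9459135 ]), 'orientation': array([ 0.08233715, -0.05821218, -1.59653898])}
```

View pics/scene0.png

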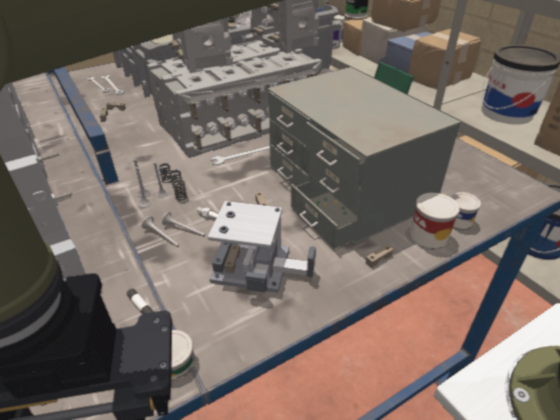

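View pics/top0.png

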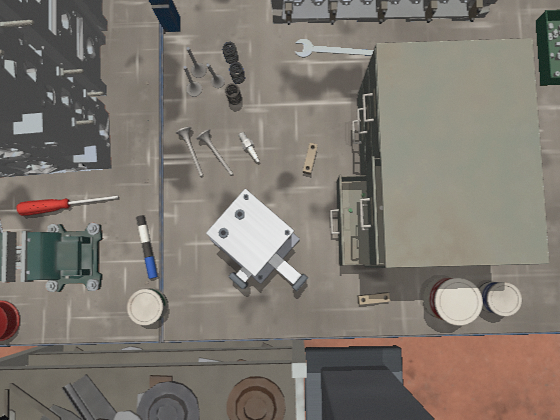

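The jig is near pixel (252,240) in the top view. The bar's end plate is at about (299,283) and the wedge's thumb plate at about (238,278). I'll zoom in for corners.

Run:
```python
import cv2
a=cv2.imread("pics/top0.png")[170:310,190:330]; cv2.imwrite("pics/topc.png",cv2.resize(a,(560,560),interpolation=cv2.INTER_CUBIC))
a=cv2.imread("pics/scene0.png")[190:300,190:330]; cv2.imwrite("pics/scenec.png",cv2.resize(a,(700,550),interpolation=cv2.INTER_CUBIC))
```

```text
(no output)
```

View pics/topc.png

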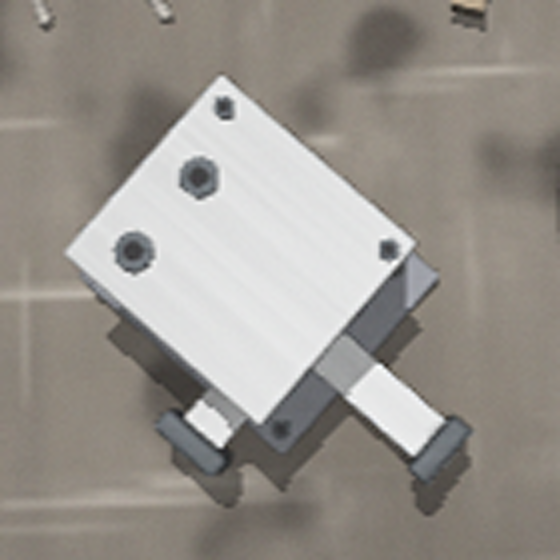

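View pics/scenec.png

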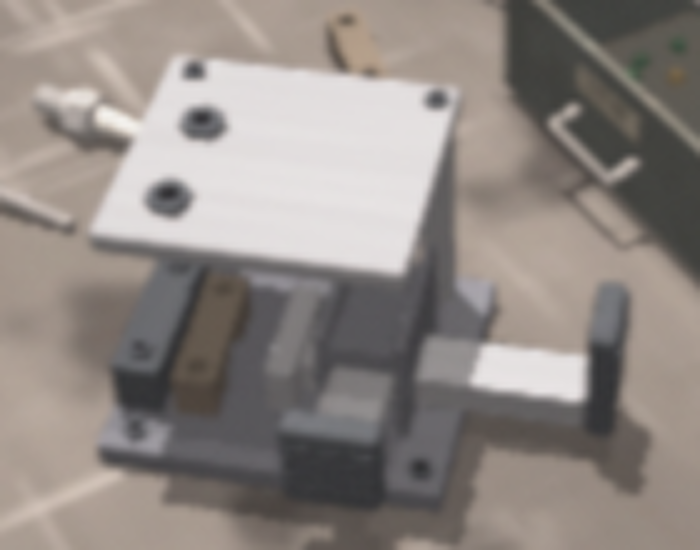

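```bash
cat > h.py <<'E'
from bench import ctrl
import numpy as np, cv2
from scipy.spatial.transform import Rotation as R
from scipy.optimize import least_squares
M={n:ctrl.camera_model(n) for n in("scene","top")}
def proj(n,P):
    m=M[n]; p=(np.atleast_2d(P)-m["xyz"])@R.from_rotvec(m["orientation"]).as_matrix()
    p=p*[1,-1,-1]; q=p@np.array(m["mtx"]).T; return q[:,:2]/q[:,2:]
def J2W(v,P):
    c,s=np.cos(v[2]),np.sin(v[2]); return np.atleast_2d(P)/1000@np.array([[c,s,0],[-s,c,0],[0,0,1]])+[v[0],v[1],0]
def topc(p): return np.array(p)/4+[190,170]-.375
def scc(p): return np.array(p)/5+[190,190]-.4
E
python3 - <<'E'
from h import *
C=np.array([[64,70,115],[64,-48,115],[-44,70,115],[-44,-48,115.]])
t=topc([[222,75],[415,243],[66,252],[263,427]]); s=scc([[180,57],[460,90],[92,235],[405,266]])
f=lambda v:np.r_[(proj("top",J2W(v,C))-t).ravel(),(proj("scene",J2W(v,C))-s).ravel()]
r=least_squares(f,[.45,.25,-.7]); v=r.x; print(v,r.fun.round(1))
rt=least_squares(lambda v:f(v)[:8],v).x;print(rt)
rs=least_squares(lambda v:f(v)[8:],v).x;print(rs)
# end plate: top face corners z=67; outer edge y=-? ; x +-17
for nm,vv in(("both",v),("top",rt)):
  tp=topc([[469,420],[422,481],[457,414],[409,470]])
  for off in np.arange(-150,-90,1.): pass
  g=lambda b:(proj("top",J2W(vv,[[17,b[0],67],[-17,b[0],67]]))-topc([[471,430],[420,481]])).ravel()
  q=least_squares(g,[-120.]);print(nm,"bar outer y",q.x,q.fun.round(1))
  # wedge: front face top edge z~66, y -45..-7
  g=lambda b:(proj("top",J2W(vv,[[b[0],-7,66],[b[0],-45,66]]))-topc([[158,428],[213,473]])).ravel()
  q=least_squares(g,[-80.]);print("wedge x",q.x,q.fun.round(1))
E
```

```text
[ 0.52263554  0.28079657 -0.73739362] [-0.8 -1.1  0.7 -0.5 -1.5  0.1 -1.1 -0.3 -0.2 -0.5  1.7 -0.6  0.4 -0.3
  1.4  1.6]
[ 0.52179807  0.27964704 -0.73794301]
[ 0.52390674  0.28188043 -0.73576461]
both bar outer y [-120.71556153] [-0.1 -0.9  0.8  0.2]
wedge x [-78.60578847] [-1.2 -1.4  0.3  0.7]
top bar outer y [-119.30278096] [-0.1 -1.   0.8  0.2]
wedge x [-78.73422236] [-0.6 -1.   0.8  1.1]
```

```bash
cat >> h.py <<'E'
V=np.array([.5224,.2803,-.737])
def unproj(n,uv,z):
    m=M[n]; r=np.linalg.inv(m["mtx"])@[uv[0],uv[1],1]; d=R.from_rotvec(m["orientation"]).apply(r*[1,-1,-1])
    return m["xyz"]+d*(z-m["xyz"][2])/d[2]
def W2J(p):
    c,s=np.cos(V[2]),np.sin(V[2]); d=np.asarray(p)-[V[0],V[1],0]; return 1000*np.array([c*d[0]+s*d[1],-s*d[0]+c*d[1],d[2]])
c,s=np.cos(V[2]),np.sin(V[2]); JX=np.array([c,s,0]); JY=np.array([-s,c,0]); Z=np.array([0,0,1.])
def rot(cfg,th=0):
    th=np.radians(th)
    if cfg=="bar": x,z=JY,-Z
    else:
        z=np.sin(th)*JX-np.cos(th)*Z; x=(np.cos(th)*JX+np.sin(th)*Z)*(1 if cfg=="w+" else -1)
    return R.from_matrix(np.c_[x,np.cross(z,x),z])
def delta(Pj,Rt):
    st=ctrl.get_state(); R0=R.from_rotvec(st["tool_rot"]); t=J2W(V,Pj)[0]
    print("t",st["time"],"now jig",W2J(st["position"]).round(1),"target w",t.round(3),"shift mm",(R0.inv().apply(t-st["position"])*1000).round(1),"turn",(R0.inv()*Rt).as_rotvec().round(3))
E
python3 - <<'E'
from h import *
for p,z in(((373,300),.02),((340,265),.08),((340,180),.08),((373,265),.1),((360,265),.3),((310,158),.02)): w=unproj("top",p,z); print(p,w.round(3),W2J(w).round(0))
print(proj("scene",J2W(V,[[0,54,36],[0,-120,67]])))
delta([0,-150,190],rot("bar"))
for k in("w+","w-"): delta([-130,-26,120],rot(k,40))
E
```

```text
(373, 300) [0.403 0.052 0.02 ] [  65. -249.   20.]
(340, 265) [0.473 0.12  0.08 ] [  72. -152.   80.]
(340, 180) [0.632 0.114 0.08 ] [193. -50.  80.]
(373, 265) [0.472 0.062 0.1  ] [ 109. -195.  100.]
(360, 265) [0.473 0.114 0.3  ] [  75. -157.  300.]
(310, 158) [0.689 0.166 0.02 ] [200.  27.  20.]
[[227.83575896 251.7475427 ]
 [314.82453503 251.69916556]]
t 0.1 now jig [-433.4   46.9  235.6] target w [0.422 0.169 0.19 ] shift mm [-332.8 -340.3   46.2] turn [-1.000e-03  2.000e-03  1.941e+00]
t 0.1 now jig [-433.4   46.9  235.6] target w [0.409 0.348 0.12 ] shift mm [-256.5 -177.5  115.9] turn [ 0.953  0.176 -2.62 ]
t 0.1 now jig [-433.4   46.9  235.6] target w [0.409 0.348 0.12 ] shift mm [-256.5 -177.5  115.9] turn [ 0.128 -0.69   0.356]
```

Run:
```python
import cv2
a=cv2.imread("pics/top0.png")[160:310,300:400]; a=cv2.resize(a,(400,600),interpolation=cv2.INTER_CUBIC)
b=cv2.imread("pics/scene0.png")[130:250,260:360]; b=cv2.resize(b,(400,480),interpolation=cv2.INTER_CUBIC)
import numpy as np
c=np.zeros((600,800,3),np.uint8);c[:,:400]=a;c[:480,400:]=b
cv2.imwrite("pics/drawer.png",c)
```

```text
(no output)
```

View pics/drawer.png

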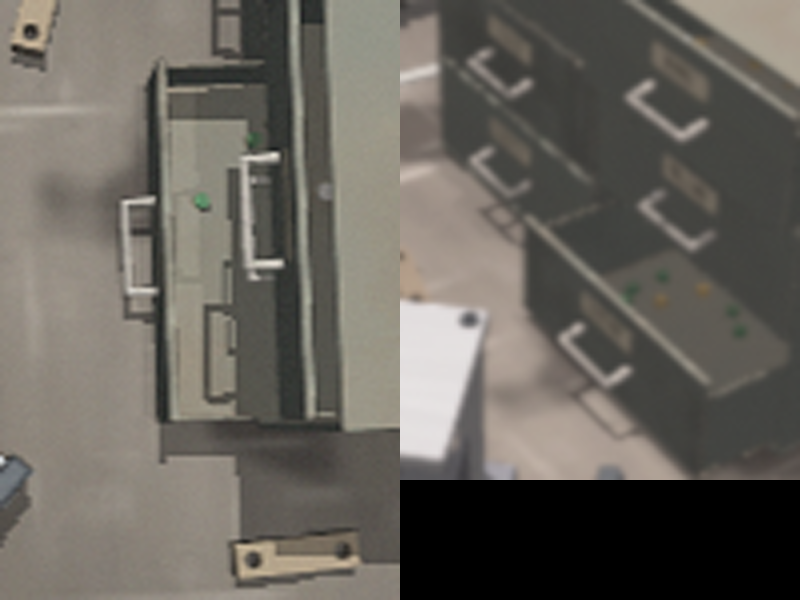

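Run:
```python
from h import *
def tri(t,s):
    r=least_squares(lambda P:np.r_[(proj("top",P)-t).ravel(),(proj("scene",P)-s).ravel()],[.47,.1,.1]); print(r.x.round(3),W2J(r.x).round(0),r.fun.round(1))
tri([342,265],[337,227.5])
tri([385,267],[351,166])  # cabinet near-left top corner
```

```text
[0.473 0.115 0.069] [  75. -155.   69.] [-0.1 -0.1  0.2 -0. ]
[0.476 0.07  0.199] [ 107. -186.  199.] [-6.6 -4.8  9.6 -0.4]
```

```bash
python3 -m handwheel '[[-60,-60,0,0,0,0.17,1],[-330,-336,0,0,0,1.941,1],[-330,-336,0,0,0,1.941,1],[-330,-336,0,0,0,1.941,1],[-330,-336,0,0,0,1.941,1],[-330,-336,0,0,0,1.941,1],[-330,-336,0,0,0,1.941,1],[-330,-336,0,0,0,1.941,1],[-330,-336,0,0,0,1.941,1],[-330,-336,0,0,0,1.941,1],[-330,-336,0,0,0,1.941,1],[-330,-336,0,0,0,1.941,1]]' 30
python3 - <<'E'
from h import *
delta([-8,-142,44],rot("bar"))
E
```

```text
time: 1.6
position: [0.4205, 0.1746, 0.2363]
tool_rot: [2.872, 1.273, -0.001]
ft_force: [-0.1, -0.8, 0.2]
grip_width: 0.006
t 1.6 now jig [  -4.4 -146.8  236.3] target w [0.421 0.181 0.044] shift mm [  4.9  -3.5 192.3] turn [-0.     0.001  0.001]
```

```bash
python3 -m handwheel '[[2,-3,50,0,0,0,1],[4,-3,95,0,0,0,1],[4,-3,130,0,0,0,1],[4,-3,130,0,0,0,1]]'
python3 - <<'E'
from h import *
a=ctrl.get_image("top")[170:310,190:350];cv2.imwrite("pics/t1.png",cv2.resize(a[:,:,::-1],None,fx=4,fy=4,interpolation=cv2.INTER_CUBIC))
a=ctrl.get_image("scene")[170:300,200:360];cv2.imwrite("pics/s1.png",cv2.resize(a[:,:,::-1],None,fx=4,fy=4,interpolation=cv2.INTER_CUBIC))
delta([-8,-142,44],rot("bar"))
E
```

```text
time: 2.1
position: [0.4189, 0.1786, 0.1042]
tool_rot: [2.871, 1.274, -0.01]
ft_force: [0.4, -0.3, 0.5]
grip_width: 0.007
t 2.2 now jig [  -7.2 -142.   107.5] target w [0.421 0.181 0.044] shift mm [-0.1 -0.8 63.5] turn [ 0.    -0.001  0.001]
```

View pics/s1.png

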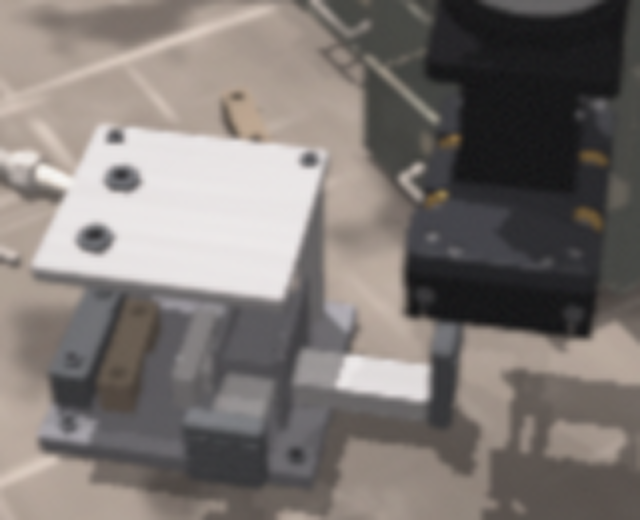

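View pics/t1.png

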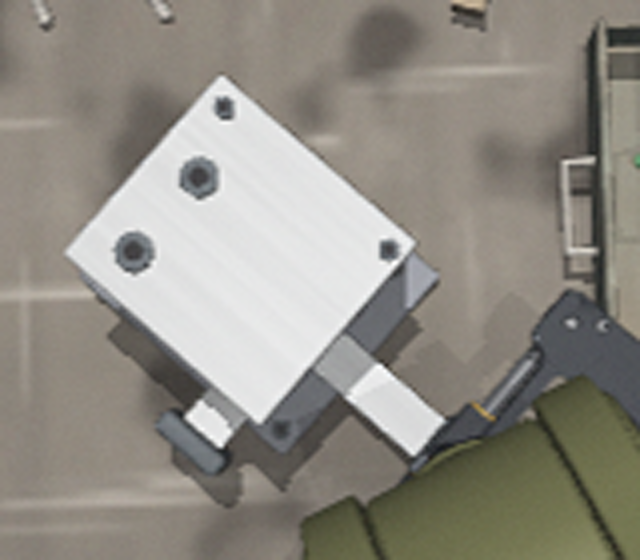

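The gripper body sits just behind the end plate, near (440,330) in the scene crop, with the fingers hidden below it. Nothing has been disturbed. I'll descend, then advance.

```bash
python3 -m handwheel '[[0,0,35,0,0,0,1],[0,0,63,0,0,0,1],[0,0,63,0,0,0,1],[3,0,63,0,0,0,1],[6,0,63,0,0,0,1],[9,0,63,0,0,0,1]]'
python3 - <<'E'
from h import *
s=ctrl.get_state();print(W2J(s["position"]),s["ft_force"]@JY)
E
```

```text
time: 2.95
position: [0.4282, 0.1871, 0.0447]
tool_rot: [-2.872, -1.272, -0.003]
ft_force: [-0.6, -0.3, -0.8]
grip_width: 0.003
[  -7.13413961 -132.3217345    44.67805162] -0.6053592876049442
```

```bash
python3 -m handwheel '[[2,0,0,0,0,0,1],[4,0,0,0,0,0,1],[6,0,0,0,0,0,1],[8,0,0,0,0,0,1],[10,0,0,0,0,0,1],[12,0,0,0,0,0,1]]'
python3 - <<'E'
from h import *
s=ctrl.get_state();print(W2J(s["position"]),s["ft_force"]@JY)
E
```

```text
time: 3.7
position: [0.4353, 0.1952, 0.0434]
tool_rot: [2.872, 1.272, -0.0]
ft_force: [-1.8, -1.8, 0.2]
grip_width: 0.003
[  -7.35335665 -121.55205605   43.42999317] -2.5000905293813127
```

Contact is made at about 2.5 N, and the bar is sliding.

```bash
python3 -m handwheel '[[2,0,0,0,0,0,1],[4,0,0,0,0,0,1],[6,0,0,0,0,0,1],[8,0,0,0,0,0,1]]'
python3 - <<'E'
from h import *
s=ctrl.get_state();print(W2J(s["position"]),s["ft_force"]@JY)
a=ctrl.get_image("scene")[170:300,200:360];cv2.imwrite("pics/s2.png",cv2.resize(a[:,:,::-1],None,fx=4,fy=4,interpolation=cv2.INTER_CUBIC))
E
```

```text
time: 4.2
position: [0.4407, 0.2012, 0.0435]
tool_rot: [2.872, 1.272, -0.0]
ft_force: [-0.8, -2.8, -0.9]
grip_width: 0.008
[  -7.32054994 -113.5003153    43.45143745] -2.5539044916990634
```

View pics/s2.png

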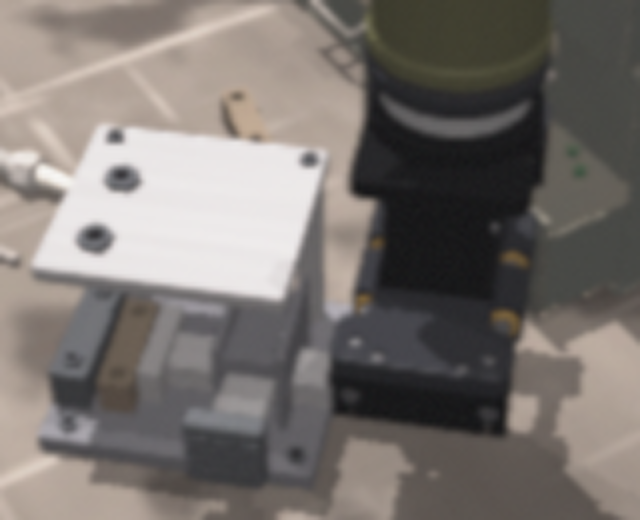

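In this crop the nose at (155,355) has nearly met the cap at (125,350), and a small gap to the anvil remains.

```bash
python3 -m handwheel '[[1,0,0,0,0,0,1],[2,0,0,0,0,0,1],[3,0,0,0,0,0,1],[4,0,0,0,0,0,1]]';  python3 -m handwheel '[[1,0,0,0,0,0,1],[2,0,0,0,0,0,1],[3,0,0,0,0,0,1]]'
python3 - <<'E'
from h import *
s=ctrl.get_state();print(W2J(s["position"]),s["ft_force"]@JY)
a=ctrl.get_image("scene")[170:300,200:360];cv2.imwrite("pics/s3.png",cv2.resize(a[:,:,::-1],None,fx=4,fy=4,interpolation=cv2.INTER_CUBIC))
E
```

```text
time: 4.75
position: [0.4433, 0.2042, 0.0435]
tool_rot: [2.873, 1.272, -0.0]
ft_force: [-0.3, -1.7, -1.5]
grip_width: 0.004
time: 5.12
position: [0.4439, 0.2048, 0.0435]
tool_rot: [2.872, 1.271, -0.007]
ft_force: [-6.4, -6.9, 8.0]
grip_width: 0.009
[  -7.4035952  -108.64907971   43.46922934] -9.433157942318822
```

View pics/s3.png

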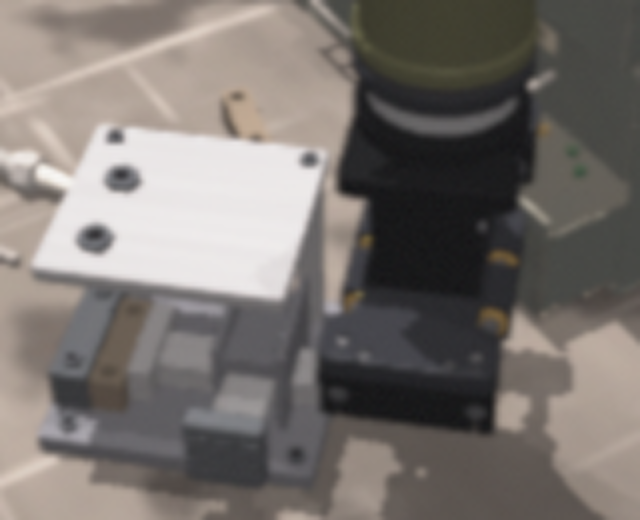

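The cap at (115,350) is now against the anvil with no visible gap, and the force has risen to about 10 N. I'll hold briefly and re-read.

```bash
python3 -m handwheel '[[0,0,0,0,0,0,1],[0,0,0,0,0,0,1],[0,0,0,0,0,0,1]]'
python3 - <<'E'
from h import *
s=ctrl.get_state();print(W2J(s["position"]),s["ft_force"]@JY,s["ft_force"])
E
```

```text
time: 5.55
position: [0.4439, 0.2048, 0.0435]
tool_rot: [2.872, 1.271, -0.007]
ft_force: [-6.2, -6.4, 5.7]
grip_width: 0.005
[  -7.41217589 -108.66368626   43.48979979] -8.891946139727306 [-6.19227311 -6.38809513  5.72632265]
```

```bash
python3 -m handwheel '[[-8,0,0,0,0,0,1],[-30,0,0,0,0,0,1],[-30,0,-60,0,0,0,1],[-30,0,-120,0,0,0,1],[-30,0,-190,0,0,0,1],[-30,0,-190,0,0,0,1]]'
python3 - <<'E'
from h import *
a=ctrl.get_image("scene")[170:300,200:360];cv2.imwrite("pics/s4.png",cv2.resize(a[:,:,::-1],None,fx=4,fy=4,interpolation=cv2.INTER_CUBIC))
a=ctrl.get_image("top")[170:310,190:350];cv2.imwrite("pics/t4.png",cv2.resize(a[:,:,::-1],None,fx=4,fy=4,interpolation=cv2.INTER_CUBIC))
for k in("w+","w-"): delta([-150,-26,200],rot(k,0)); delta([-150,-26,200],rot(k,40));
E
```

```text
time: 6.3
position: [0.4281, 0.1863, 0.2393]
tool_rot: [-2.87, -1.272, -0.019]
ft_force: [0.3, -0.4, -1.1]
grip_width: 0.007
t 6.4 now jig [  -7.4 -135.2  235. ] target w [0.394 0.362 0.2  ] shift mm [ 109.2 -142.5   35.4] turn [-0.003 -0.004  1.571]
t 6.4 now jig [  -7.4 -135.2  235. ] target w [0.394 0.362 0.2  ] shift mm [ 109.2 -142.5   35.4] turn [-0.549  0.542  1.5  ]
t 6.4 now jig [  -7.4 -135.2  235. ] target w [0.394 0.362 0.2  ] shift mm [ 109.2 -142.5   35.4] turn [ 0.004 -0.003 -1.57 ]
t 6.4 now jig [  -7.4 -135.2  235. ] target w [0.394 0.362 0.2  ] shift mm [ 109.2 -142.5   35.4] turn [-0.542 -0.549 -1.502]
```

View pics/s4.png

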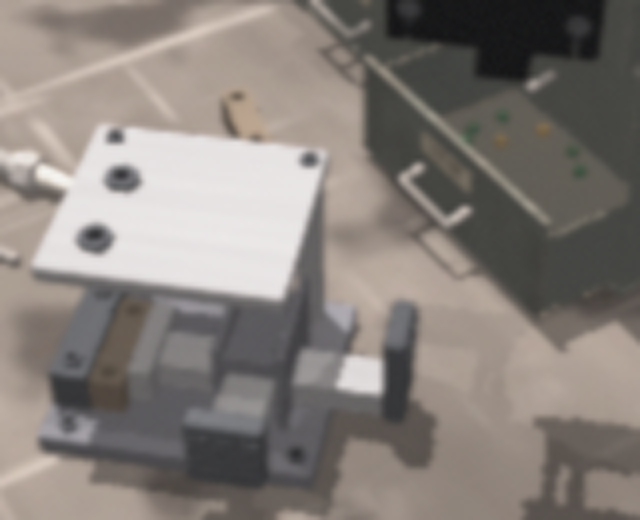

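View pics/t4.png

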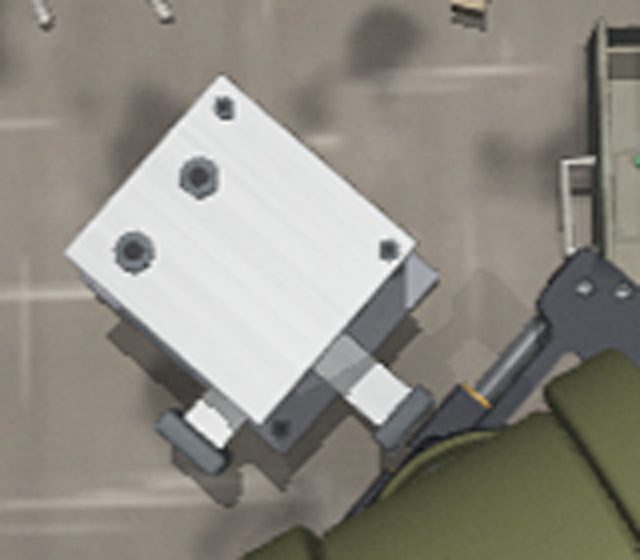

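The bar stayed put when released, with its end plate at (405,415) in the top crop. I'll move to the wedge approach pose, well clear of the jig.

```bash
python3 -m handwheel '[[40,-60,0,-0.05,-0.05,-0.15,1],[80,-110,0,-0.542,-0.549,-1.502,1],[109,-143,0,-0.542,-0.549,-1.502,1],[109,-143,0,-0.542,-0.549,-1.502,1],[109,-143,0,-0.542,-0.549,-1.502,1],[109,-143,0,-0.542,-0.549,-1.502,1],[109,-143,0,-0.542,-0.549,-1.502,1],[109,-143,0,-0.542,-0.549,-1.502,1],[109,-143,0,-0.542,-0.549,-1.502,1],[109,-143,0,-0.542,-0.549,-1.502,1],[109,-143,0,-0.542,-0.549,-1.502,1],[109,-143,0,-0.542,-0.549,-1.502,1]]'
python3 - <<'E'
from h import *
s=ctrl.get_state();print(s["joint_positions"].round(2))
delta([-120,-26,48],rot("w-",40))
R0=R.from_rotvec(s["tool_rot"]).as_matrix(); print(R0.T@JX, R0.T@JY)
E
```

```text
time: 7.9
position: [0.3933, 0.3606, 0.2336]
tool_rot: [0.894, 2.306, -0.329]
ft_force: [-0.3, -0.3, -0.5]
grip_width: 0.004
[-1.15  0.2  -0.07  1.78  0.65  1.49 -0.54]
t 7.9 now jig [-149.6  -27.3  233.6] target w [0.416 0.342 0.048] shift mm [ 96.4   2.  161.3] turn [-0.005 -0.002 -0.001]
[-0.76706492  0.00355951  0.64155961] [ 5.55666895e-04  9.99987920e-01 -4.88377608e-03]
```

```bash
python3 -m handwheel '[[24,0,40,0,0,0,1],[48,1,80,0,0,0,1],[72,2,120,0,0,0,1],[96,2,161,0,0,0,1],[96,2,161,0,0,0,1]]'
python3 - <<'E'
from h import *
s=ctrl.get_state()
delta([-98,-26,48],rot("w-",40))
a=ctrl.get_image("scene")[170:300,200:360];cv2.imwrite("pics/s5.png",cv2.resize(a[:,:,::-1],None,fx=4,fy=4,interpolation=cv2.INTER_CUBIC))
a=ctrl.get_image("top")[170:310,150:310];cv2.imwrite("pics/t5.png",cv2.resize(a[:,:,::-1],None,fx=4,fy=4,interpolation=cv2.INTER_CUBIC))
E
```

```text
time: 8.52
position: [0.4151, 0.3387, 0.046]
tool_rot: [0.891, 2.306, -0.339]
ft_force: [0.1, 0.4, 0.6]
grip_width: 0.006
t 8.525 now jig [-118.7  -28.9   46. ] target w [0.432 0.327 0.048] shift mm [-17.1   2.9  11.8] turn [-0.011  0.001  0.004]
```

View pics/s5.png

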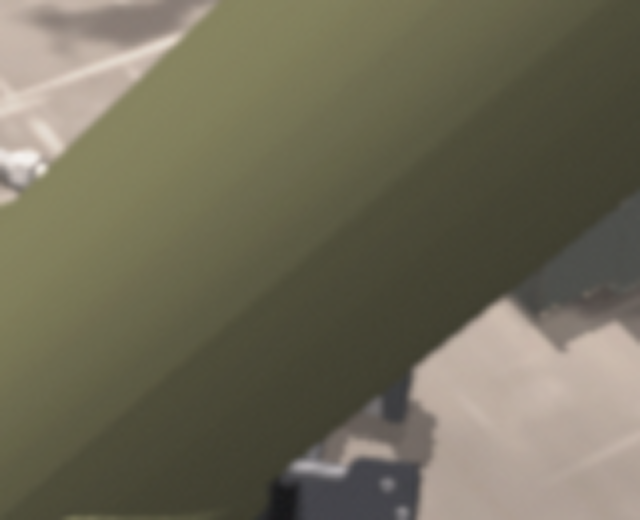

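View pics/t5.png

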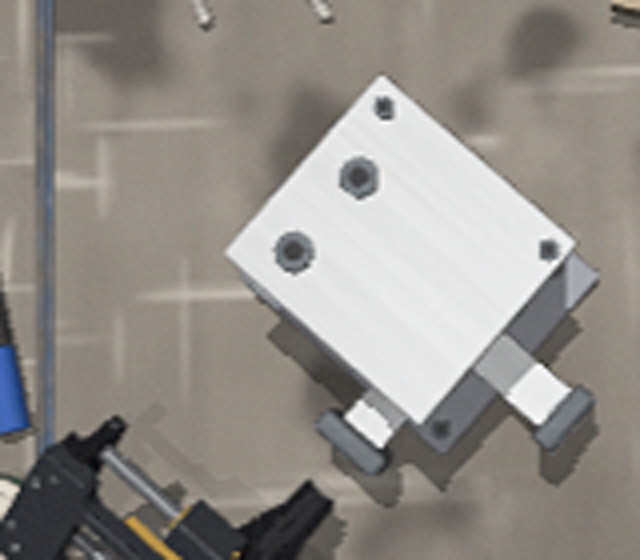

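Run:
```python
from h import *
for P in ([-119,-29,46],[-103,-29,41],[-149,-29,81],[-149,66,81],[-149,-124,81],[-79,-26,66]): print(P,((proj("top",J2W(V,P))[0]-[150,170])*4).round())
```

```text
[-119, -29, 46] [297. 515.]
[-103, -29, 41] [321. 489.]
[-149, -29, 81] [243. 571.]
[-149, 66, 81] [ 89. 434.]
[-149, -124, 81] [399. 709.]
[-79, -26, 66] [343. 449.]
```

The fingertips at (320,490) in the crop line up with the thumb plate at (352,445), as predicted. I'll approach to just short of contact.

```bash
python3 -m handwheel '[[-6,1,4,0,0,0,1],[-12,2,8,0,0,0,1],[-17,3,12,0,0,0,1],[-17,3,12,0,0,0,1]]'
python3 - <<'E'
from h import *
s=ctrl.get_state();print(W2J(s["position"]),s["ft_force"]@JX,s["ft_force"])
E
python3 -m handwheel '[[-1.4,0,1.5,0,0,0,1],[-2.7,0,3,0,0,0,1],[-4,0,4.5,0,0,0,1],[-5.4,0,6,0,0,0,1]]'
python3 - <<'E'
from h import *
s=ctrl.get_state();print(W2J(s["position"]),s["ft_force"]@JX,s["ft_force"])
E
```

```text
time: 9.12
position: [0.4334, 0.3295, 0.0507]
tool_rot: [0.892, 2.306, -0.329]
ft_force: [-0.8, 0.6, 0.3]
grip_width: 0.005
[-98.97215233 -23.31826776  50.70348833] -0.9805229654671717 [-0.8146613   0.56136453  0.26163851]
time: 9.62
position: [0.4384, 0.3252, 0.049]
tool_rot: [0.889, 2.308, -0.328]
ft_force: [-1.3, 1.3, 1.3]
grip_width: 0.003
[-92.37747557 -23.19628521  48.99563054] -1.8077057353217796 [-1.2912289   1.26708046  1.28891198]
```

```bash
python3 -m handwheel '[[-1.3,0,1.5,0,0,0,1],[-2.7,0,3,0,0,0,1],[-4,0,4.5,0,0,0,1],[-5.4,0,6,0,0,0,1],[-6.7,0,7.4,0,0,0,1],[-8,0,8.9,0,0,0,1]]'
python3 - <<'E'
from h import *
s=ctrl.get_state();print(W2J(s["position"]),s["ft_force"]@JX,s["ft_force"])
a=ctrl.get_image("top")[170:310,150:310];cv2.imwrite("pics/t6.png",cv2.resize(a[:,:,::-1],None,fx=4,fy=4,interpolation=cv2.INTER_CUBIC))
E
```

```text
time: 10.38
position: [0.4475, 0.3168, 0.0474]
tool_rot: [0.89, 2.307, -0.329]
ft_force: [-1.7, 1.2, 0.7]
grip_width: 0.003
[-79.97452321 -23.28403173  47.35512568] -2.1083860768715565 [-1.72057945  1.24141552  0.68464089]
```

View pics/t6.png

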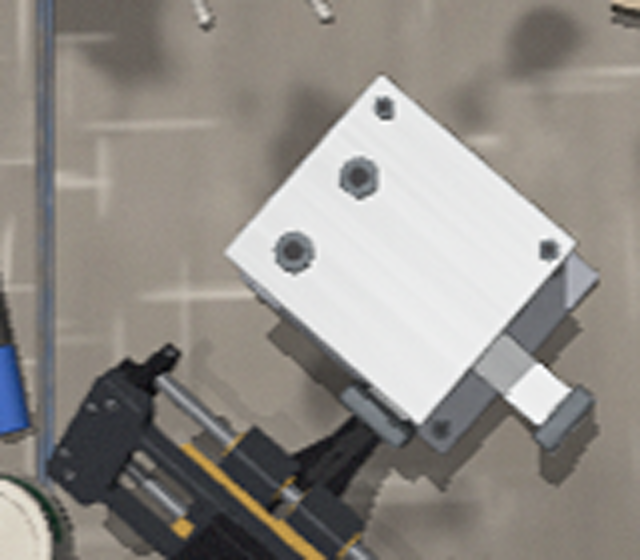

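The wedge is sliding in at about 2–3 N, with the fingertip on the thumb plate near (370,420). I'll continue more slowly.

```bash
python3 -m handwheel '[[-1,0,1.1,0,0,0,1],[-2,0,2.2,0,0,0,1],[-3,0,3.3,0,0,0,1],[-4,0,4.4,0,0,0,1],[-4.7,0,5.2,0,0,0,1]]'
python3 - <<'E'
from h import *
s=ctrl.get_state();print(W2J(s["position"]),s["ft_force"]@JX,s["ft_force"])
E
```

```text
time: 11.05
position: [0.4526, 0.3121, 0.0464]
tool_rot: [0.89, 2.307, -0.329]
ft_force: [-1.5, 1.9, -0.2]
grip_width: 0.0
[-73.02336604 -23.35205929  46.40024539] -2.425275309934379 [-1.5324631   1.92019527 -0.19375069]
```

```bash
python3 -m handwheel '[[-0.7,0,0.7,0,0,0,1],[-1.4,0,1.4,0,0,0,1]]'
python3 - <<'E'
from h import *
s=ctrl.get_state();print(W2J(s["position"]),s["ft_force"]@JX,s["ft_force"])
E
```

```text
time: 11.3
position: [0.454, 0.3108, 0.0462]
tool_rot: [0.89, 2.308, -0.329]
ft_force: [-1.2, 2.2, 0.3]
grip_width: 0.004
[-71.16173821 -23.35759346  46.16233365] -2.3421904945640684 [-1.20556018  2.15675252  0.30690434]
```

```bash
for i in 1; do python3 -m handwheel '[[-0.7,0,0.7,0,0,0,1],[-1.4,0,1.4,0,0,0,1],[-2.1,0,2.1,0,0,0,1]]'
python3 - <<'E'
from h import *
s=ctrl.get_state();print(W2J(s["position"]),s["ft_force"]@JX,s["ft_force"])
E
done
```

```text
time: 11.68
position: [0.4551, 0.3101, 0.0459]
tool_rot: [0.889, 2.309, -0.327]
ft_force: [-7.2, 4.9, 3.8]
grip_width: 0.006
[-69.80559637 -23.17853951  45.88407698] -8.573011278628556 [-7.16364393  4.86321481  3.83397568]
```

The push is rising, so the wedge has met the bar. I'll raise the force gradually to about 20 N.

```bash
python3 -m handwheel '[[-0.6,0,0.5,0,0,0,1],[-1.2,0,1,0,0,0,1]]'
python3 - <<'E'
from h import *
s=ctrl.get_state();print(W2J(s["position"]),s["ft_force"]@JX,s["ft_force"])
E
```

```text
time: 11.92
position: [0.4555, 0.3098, 0.0458]
tool_rot: [0.889, 2.311, -0.327]
ft_force: [-10.0, 5.6, 6.4]
grip_width: 0.006
[-69.36250188 -23.15032568  45.8381768 ] -11.127702764571682 [-9.97939781  5.56204027  6.3591934 ]
```

```bash
python3 -m handwheel '[[-0.6,0,0.5,0,0,0,1],[-1,0,0.8,0,0,0,1]]'
python3 - <<'E'
from h import *
s=ctrl.get_state();print(W2J(s["position"]),s["ft_force"]@JX,s["ft_force"])
E
```

```text
time: 12.18
position: [0.4557, 0.3096, 0.0458]
tool_rot: [0.889, 2.312, -0.326]
ft_force: [-12.4, 5.9, 6.2]
grip_width: 0.01
[-69.07358119 -23.13786056  45.7920925 ] -13.161132046971499 [-12.37704739   5.94592663   6.15315984]
```

```bash
python3 -m handwheel '[[-0.8,0,0.6,0,0,0,1],[-1.6,0,1.3,0,0,0,1],[-2.4,0,1.9,0,0,0,1]]'
python3 - <<'E'
from h import *
s=ctrl.get_state();print(W2J(s["position"]),s["ft_force"]@JX,s["ft_force"])
E
```

```text
time: 12.55
position: [0.4564, 0.309, 0.0457]
tool_rot: [0.888, 2.314, -0.325]
ft_force: [-17.6, 9.7, 8.8]
grip_width: 0.005
[-68.1663414  -23.06934704  45.70345688] -19.545488619770442 [-17.59622915   9.69496553   8.80019756]
```

```bash
python3 -m handwheel '[[-0.6,0,0.5,0,0,0,1],[-0.6,0,0.5,0,0,0,1],[-0.6,0,0.5,0,0,0,1]]'
python3 - <<'E'
from h import *
s=ctrl.get_state();print(W2J(s["position"]),s["ft_force"]@JX,s["ft_force"])
E
```

```text
time: 12.92
position: [0.4566, 0.3089, 0.0457]
tool_rot: [0.887, 2.315, -0.324]
ft_force: [-18.3, 7.3, 8.5]
grip_width: 0.001
[-67.99676313 -23.042783    45.70668077] -18.47254813994737 [-18.29858303   7.32463742   8.52031585]
```

```bash
python3 -m handwheel '[[-0.6,0,0.5,0,0,0,1],[-0.6,0,0.5,0,0,0,1],[-0.6,0,0.5,0,0,0,1]]'
python3 - <<'E'
from h import *
s=ctrl.get_state();print(W2J(s["position"]),s["ft_force"]@JX,s["ft_force"])
E
```

```text
time: 13.3
position: [0.4567, 0.3088, 0.0457]
tool_rot: [0.887, 2.316, -0.324]
ft_force: [-19.8, 8.2, 11.1]
grip_width: 0.007
[-67.83074954 -23.0167004   45.67678904] -20.180373349201787 [-19.79243153   8.21985466  11.14594888]
```

```bash
python3 -m handwheel '[[5,0,-4,0,0,0,1],[20,0,-18,0,0,0,1],[38,0,-32,0,0,0,1],[48,0,-80,0,0,0,1],[64,0,-130,0,0,0,1],[96,0,-161,0,0,0,1],[96,0,-161,0,0,0,1]]'
python3 - <<'E'
from h import *
s=ctrl.get_state();print(W2J(s["position"]),s["ft_force"],s["joint_positions"].round(2))
a=ctrl.get_image("top")[170:310,190:330];cv2.imwrite("pics/t7.png",cv2.resize(a[:,:,::-1],None,fx=4,fy=4,interpolation=cv2.INTER_CUBIC))
E
```

```text
time: 14.18
position: [0.3267, 0.4274, 0.1077]
tool_rot: [0.882, 2.313, -0.324]
ft_force: [0.2, 0.2, -0.6]
grip_width: 0.004
[-243.79774862  -22.58005753  107.69965484] [ 0.2364528   0.22035285 -0.56365255] [-1.25  0.41 -0.12  1.79  0.64  1.4  -0.79]
```

View pics/t7.png

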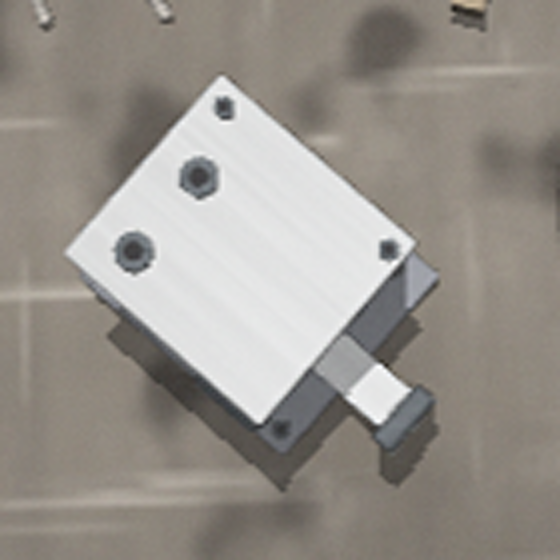

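The wedge is out of sight under the plate edge at (165,340)–(262,425), and the bar is unmoved at (405,415). Next is the scene view.

```bash
python3 -m handwheel '[[0,0,-60,0,0,0,1],[0,0,-120,0,0,0,1],[0,0,-120,0,0,0,1],[0,0,-120,0,0,0,1]]'
python3 - <<'E'
from h import *
a=ctrl.get_image("scene");cv2.imwrite("pics/s8.png",a[:,:,::-1])
print(proj("scene",J2W(V,[-51,-26,46])),ctrl.get_state()["position"])
E
```

```text
time: 14.72
position: [0.2752, 0.4739, 0.1992]
tool_rot: [0.891, 2.305, -0.332]
ft_force: [0.5, -0.9, 0.9]
grip_width: 0.008
[[260.86060741 272.26061095]] [0.2754436  0.47327355 0.19874133]
```

View pics/s8.png

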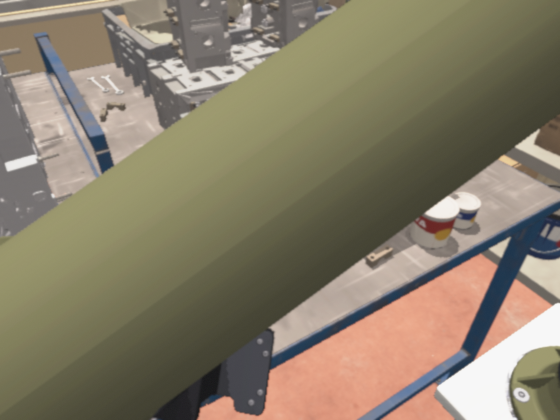

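The arm hides the jig in this view; only spare cap 0 is visible, at (378,256), where it was. I'll move the arm towards its start pose to clear the view.

Run:
```python
from h import *
delta(W2J([.233,.606,.25]),R.from_rotvec([-.573,-3.089,.003]))
```

```text
t 14.775 now jig [-312.6  -23.1  198.7] target w [0.233 0.606 0.25 ] shift mm [  59.2   69.1 -117.4] turn [-0.135  0.689 -0.356]
```

```bash
python3 -m handwheel '[[20,23,-40,0,0.1,0,1],[59,69,-117,-0.135,0.689,-0.356,1],[59,69,-117,-0.135,0.689,-0.356,1],[59,69,-117,-0.135,0.689,-0.356,1],[59,69,-117,-0.135,0.689,-0.356,1],[59,69,-117,-0.135,0.689,-0.356,1]]'
python3 - <<'E'
from h import *
a=ctrl.get_image("scene")[170:300,180:340];cv2.imwrite("pics/s9.png",cv2.resize(a[:,:,::-1],None,fx=4,fy=4,interpolation=cv2.INTER_CUBIC))
print(((proj("scene",J2W(V,[[-51,-7,61],[-51,-45,61],[-51,-26,41]]))-[180,170])*4).round())
E
```

```text
time: 15.52
position: [0.2371, 0.6039, 0.25]
tool_rot: [0.584, 3.085, -0.004]
ft_force: [0.4, -0.9, 0.4]
grip_width: 0.009
[[282. 381.]
 [362. 392.]
 [324. 416.]]
```

View pics/s9.png

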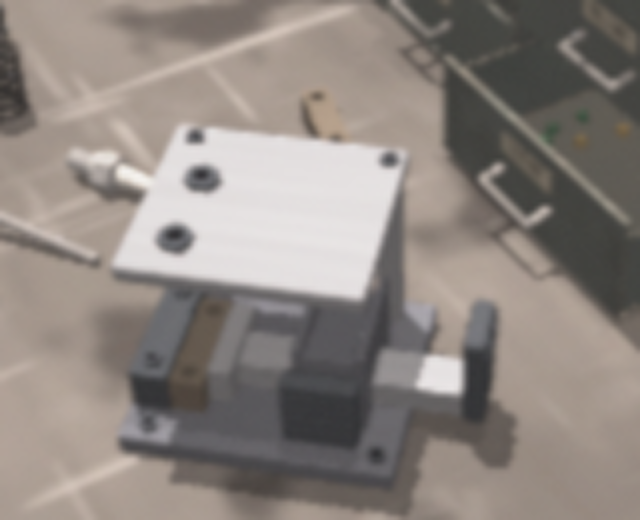

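The wedge's thumb plate matches the predicted in-place position: its top edge runs from about (282,378) to (362,390). The cap at (195,355) is tight between anvil and nose, and the bar is unmoved. I'm handing the job in.

```bash
python3 -c "
from bench import ctrl
print(ctrl.close_job(), ctrl.get_state()['time'])"
```

```text
the job is handed in; nothing more can be done
the job is handed in; nothing more can be done
```

I clamped the bearing cap and handed the job in at about 15.6 s of the 40 s allowed.

- **Bar:** I pushed it by its end plate until the nose held the cap on the anvil. It slid at about 2.5 N, and I held the final push at about 9 N before letting go.
- **Wedge:** I pushed it in with the tool leaning back 40 degrees. It slid at about 2 N and met the bar. I then raised the push slowly to about 20 N and withdrew.

**Last checks:** In the final scene picture the cap sits upright with no visible gap between anvil and nose, and the bar has not moved. The wedge's thumb plate is where I predicted, about 33 mm in by my estimate. The arm was well clear, and the wrist force was near zero.

**Not checked directly:**
- I could not measure the joint travels or the force between wedge and bar. They are inferred from the pictures and the push felt at the wrist.
- Spare cap 1 was in its place in the final picture. I last saw spare cap 0, also in its place, one picture earlier; the arm went nowhere near it afterwards.
- The hand-in reported no verdict.

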